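# Tip the polishing balls off the sorting board and dish up the ring

### The arm

A 6-joint arm with a two-finger parallel gripper is mounted at the origin on a cart in front of the work surface, level with it; the furniture and walls round the work are solid. World frame = base frame: x ahead of the robot, y to its left, z up, the work surface at z = 0. Lengths are in m, angles in degrees, forces in N, time in s.
With the tool pointing down it reaches from about 0.375 to 0.9 m from the base axis. Payload 3.1 kg.
Tool frame: the origin (TCP) lies on the centre line of the jaws, within the pads' length; the fingertips stand 22 mm ahead of it and the grasp point (between the pads) lies 3 mm ahead of it; z points along the fingers, y is the line along which they close (so a half turn about z gives the same grasp; the last joint's range is limited). The gripper opens to 87 mm and grips with 3 to 60 N. Pads are 19 mm wide; open, the fingers measure 117 mm over their backs; the gripper's body (75 mm by 190 mm) begins 51 mm behind the grasp point.
Start: joints at [-80.472, 30.224, 82.088, -0, 67.689, -10.227], TCP at [0.211, -0.588, 0.245] pointing down, gripper open.
Joint ranges: [-176.69, 176.69], [-43.24, 126.21], [12.49, 139.97], [-82, 262], [0, 151.66], [-163.58, 163.58]. Speed limits (degrees/s): [159.86, 159.86, 180, 180, 180, 180].

### API

Orientations are given as a 3x3 rotation matrix whose columns are the frame's x, y, z axes.
In Python, from rig import * gives the robot as it stands.
- The arm moves only by the shell command python3 -m jog 'ROWS'. ROWS is text: rows parted by semicolons, each of 7 numbers parted by spaces: the shift along the tool's x, y, z in mm, then the turn, a rotation vector about the tool's x, y, z in rad, then the finger opening in mm, from 0 to 87. In form: tx ty tz ax ay az fingers; .... A call has 1 to 12 rows; each row shifts and turns the commanded pose from where the row before left it, along the tool's axes as they then stand; what a row does not reach is not made up. A row lasts 1/8 s, in which the tool goes at most 62.5 mm and 10.7 degrees, less where a joint would pass 70% of its speed; a pose out of reach is approached as far as the arm can. A call with a gripper value outside its range is refused whole. The fingers move at their own pace and stop on an object; the grip force is fixed at half the most. Time passes only in rows, so rows that do not move let the fingers close. It gives the time, the measured TCP pose, the force, the opening and the grip force at its end, in the units of the state.
- read_state(): the state, without advancing time (a new reading comes with each control period).
- capture(name): name is "side" or "top" or "wrist"; returns a dict with "color" (384x512x3 uint8, red, green, blue), "camera_matrix" (3x3 intrinsics, pixels), "R" (3x3) and "t" (3): a world point X has camera coordinates R X + t. Camera axes: x right, y down, z forward; pixel columns grow to the right and rows downward; lengths in m; the calibration is good to about 2 mm. A picture is of the moment at which its call begins. There is no depth.
- hand_in(): hands the job in; it is judged then, once.
Trained networks look in the newest picture that a camera, given by its name, has taken for a name from the list of things; names that differ only in an ending like _2 or _b are one class to them, and where a whole thing is asked for, a point or a joint stands for the part that bears it (a point fixed in the world has none). Each returns a list of dicts, best first, with "conf" (0 to 1); they miss things now and then, are a little off and sometimes report something else, mostly with a low value. They report only what shows in the picture. A call takes as long as a camera call.
- find_in(camera, target): "at" ([x, y, z] in m, in world coordinates, good to about 4 mm: the middle of the surface that is visible of it).
- trace(camera, target): "pixels" (384x512 bool, what is visible of it).
- place_of(camera, target): "at" ([x, y, z] in m, in world coordinates, good to about 4 mm: a listed point, or the origin of a listed thing).
The state is a dict: "time_s": time; "joint_positions": joint angles; "qvel": joint speeds; "tau": joint torques, N m; "position": TCP position; "tcp_rot": TCP orientation; "force": force on the tool from outside, world axes, zero at the start; "moment": the same for the moment, N m; "opening": opening from 0.0 (shut) to 1.0 (fully open); "grasp_force": force on a finger pad.
Only numpy, scipy, OpenCV 4.12 (cv2) and the standard library are available. Lean on these libraries where they do the work, as an engineer would, in place of code of your own. Each camera call takes 0.05 s, during which the arm holds its last target. There are 200 camera calls.

### The job

On the tipping stand, a cast ring and two steel polishing balls lie together on the hinged metal board. Lift the board by its bail handle and keep it tipped until both balls have rolled off into the stand's trough while the ring stays lying on the board, then lower the board all the way back onto its rest. Last, put that ring flat in the white dish; do not touch the balls, and leave the other ring on its slate.

Things in the scene. Friction and masses are not known exactly. Their poses are not given: they have to be found in the camera images.
- tip_stand: Fixed dark wooden stand, foot 196 (x) by 300 mm (y); origin on the bench, z up. Catch trough at +y: inside 171 mm (x), y 85 to 162 mm, cork floor 12 mm up, near wall 33 and far wall 74 mm high. Hinged board, at rest: x -78..78, y -110..80 mm, top 47.5 mm above the bench at y -110, 53 mm at y +80; handle at -y. Hinge cheeks at x +-86, y 55..85 mm, 61 mm high.
- tip_board (a joint): Angle (rad) of the aluminium board: 0 at rest (leaning back 0.03 rad, low at the handle end, which holds the balls there), up to 0.9 as the handle is lifted. At 0.3 the balls roll off the open +y edge within a second and flat things stay. The board (0.35 kg) falls back by its weight. Rims 10 mm high on three sides, none at the trough edge.
- board_hinge (a point): Point on the board's hinge axis, which runs along the stand's x axis (fixed, at stand x 0, y 70 mm, 50 mm above the bench).
- handle_bar (a point): Middle of the bail handle's straight bar: round steel, 10 mm thick, 90 mm long along the stand's x, 94 mm above the bench at rest, 201 mm from the hinge axis, swinging on an arc about board_hinge: up, and a little in stand y. Pinch it from above, fingers closing along the stand's y; the bar can turn between the pads. Free for 30 mm below it.
- board_middle (a point): Middle of the board's upper face, which is 147 mm between the side rims (x) and 185 mm along y; axes parallel to the stand's when the board is at joint 0, turning with the board (the face itself then leans 0.03 rad).
- ball_a_center (a point): Centre of one steel ball, 18 mm diameter, 24 g, starting on the board against its back rim at the handle end, on the -x side of the stand.
- ball_b_center (a point): Centre of the other steel ball, the same, on the +x side.
- cast_ring: Yellow bronze cast ring lying flat on the middle of the board: 43 mm outside, 7 mm thick. Origin at the centre of its underside, z up. Grip it across the outside, from above.
- dish: Round white open dish, loose (0.35 kg), standing on the bench: 124 mm over its rim, 28 mm high, flat inner floor about 90 mm wide 5 mm above the bench. Origin at the centre of its underside.
- spare_ring: The other ring, of the same shape, lying on a dark slate plate on the bench, to the right of the stand; to be left alone. Origin at the centre of its underside.

How it is judged:
By the outcome, as a careful person would: the job done as asked, in the order asked, and still so for the second after the job is handed in, with the robot touching nothing.
It also fails if it takes over 51 s, if anything falls off the work surface, if the arm or the gripper's body presses on something with over 40 N, if the wrist force passes 120 N, or if a joint passes its speed limit or range.

## Working session

There is one attempt and no reset: what is moved stays moved. The work goes in short steps, Python scripts to look and compute and a shell command to move; the robot and the scene stay as the last step left them, time stands still between calls to the robot, and variables do not carry over. Pictures are saved under pics/ and viewed, at most 10 in all, crops included, and the job is handed in when it is done.

```bash
mkdir -p pics; cat > h.py <<'E'
from rig import *
import numpy as np, cv2
def shot(n,f): 
    c=capture(n); cv2.imwrite(f'pics/{f}.png',c['color'][:,:,::-1]); return c
def px(c,X):
    p=c['camera_matrix']@(c['R']@np.array(X)+c['t']); return (p[:2]/p[2]).round(1)
def ray(c,uv):
    d=c['R'].T@np.linalg.inv(c['camera_matrix'])@np.array([uv[0],uv[1],1.]); return -c['R'].T@c['t'], d/np.linalg.norm(d)
def tri(cs,uvs):
    A=0;b=0
    for c,u in zip(cs,uvs):
        o,d=ray(c,u);P=np.eye(3)-np.outer(d,d);A=A+P;b=b+P@o
    return np.linalg.solve(A,b)
E
python3 - <<'E'
from h import *
np.set_printoptions(precision=4,suppress=True)
s=read_state();print(s['time_s'],s['position'],s['tcp_rot'],s['force'])
I=[]
for n in ['top','side']:
    c=shot(n,n+'0');I.append(c['color'])
    for t in ['tip_stand','board_hinge','handle_bar','board_middle','ball_a_center','ball_b_center','cast_ring','dish','spare_ring']:
        for r in place_of(n,t)[:2]: print(n,t,np.round(r['at'],4),round(r['conf'],2),px(c,r['at']))
print(read_state()['time_s'])
E
```

```text
0.0 [ 0.2112 -0.5875  0.2436] [[ 0.9412  0.338  -0.0003]
 [ 0.338  -0.9411  0.0021]
 [ 0.0004 -0.0021 -1.    ]] [-0.0229  0.127  -0.4848]
top tip_stand [ 0.4904  0.17   -0.0027] 0.61 [187.8 215.6]
top board_hinge [0.5014 0.2438 0.0489] 0.66 [154.  209.3]
top handle_bar [0.4931 0.0435 0.0937] 0.85 [236.4 210.2]
top handle_bar [0.5428 0.0768 0.0555] 0.65 [223.1 191.6]
top board_middle [0.4997 0.1615 0.0489] 0.72 [188.1 209.8]
top board_middle [ 0.493   0.1706 -0.0005] 0.5 [187.4 214.5]
top ball_a_center [0.4424 0.0772 0.0565] 0.57 [222.7 233.2]
top ball_a_center [ 0.6675 -0.072   0.0089] 0.22 [281.4 147.1]
top ball_b_center [0.447  0.0784 0.057 ] 0.62 [222.1 231.2]
top ball_b_center [0.5408 0.0765 0.0546] 0.56 [223.2 192.5]
top cast_ring [0.4925 0.1797 0.0487] 0.47 [180.5 212.8]
top dish [ 0.4753 -0.1358 -0.0006] 0.76 [307.4 220.8]
top spare_ring [ 0.4743 -0.138  -0.0004] 0.37 [308.3 221.1]
side tip_stand [0.4972 0.174  0.0026] 0.6 [215.7 189.9]
side board_hinge [0.4919 0.2405 0.0509] 0.74 [206.4 162.1]
side handle_bar [0.4893 0.0447 0.0941] 0.8 [223.5 196.3]
side board_middle [0.4917 0.1588 0.0474] 0.59 [213.8 181.2]
side board_middle [0.4962 0.1741 0.0026] 0.32 [215.4 189.9]
side ball_a_center [ 0.6693 -0.0737  0.0075] 0.65 [312.7 238.1]
side ball_a_center [0.4463 0.0803 0.0599] 0.6 [203.3 201.3]
side cast_ring [0.4996 0.1805 0.0543] 0.57 [214.5 173.6]
side dish [ 0.4747 -0.1363  0.0002] 0.97 [242.4 284.6]
side spare_ring [ 0.6691 -0.0729  0.0023] 0.5 [312.3 239.3]
1.0
```

View pics/top0.png

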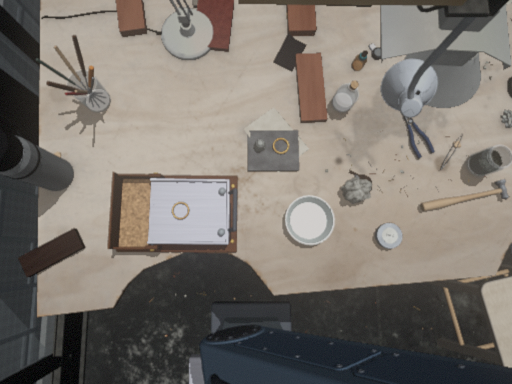

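View pics/side0.png

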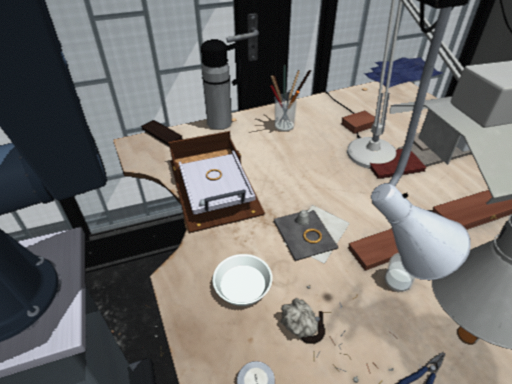

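The top view shows the stand around (173,212) with the ring at (180,211), the handle at (234,210), the dish at (310,220), and the spare ring on its slate at (281,146). The side view agrees, with the handle at (225,198). Next I'll get the stand's yaw and cross-check the positions by triangulating from both views.

```bash
python3 - <<'E'
from h import *
np.set_printoptions(precision=4,suppress=True)
C={n:capture(n) for n in ['top','side']}
def cen(n,t):
    out=[]
    for r in trace(n,t)[:2]:
        m=r['pixels'].astype(np.uint8); k=max(cv2.findContours(m,0,2)[0],key=cv2.contourArea)
        (u,v),(w,h),a=cv2.minAreaRect(k); out.append((round(r['conf'],2),np.round([u,v,w,h,a],1),m))
    return out
for t in ['cast_ring','dish','tip_board','tip_stand','handle_bar','ball_a_center']:
    q={n:cen(n,t) for n in C}
    for n in C: print(t,n,[x[:2] for x in q[n]])
    if all(q.values()): print('  tri',tri([C['top'],C['side']],[q[n][0][1][:2] for n in C]))
def onplane(c,uv,z):
    o,d=ray(c,uv); return o+d*(z-o[2])/d[2]
for t,z in [('tip_board',.05),('tip_stand',.05)]:
    for r in trace('top',t)[:1]:
        k=max(cv2.findContours(r['pixels'].astype(np.uint8),0,2)[0],key=cv2.contourArea)[:,0]
        P=np.array([onplane(C['top'],u,z)[:2] for u in k],np.float32)
        print(t,cv2.minAreaRect(P))
E
```

```text
cast_ring top [(0.59, array([180., 210.,  17.,  17.,  45.]))]
cast_ring side [(0.45, array([214.5, 174.5,  11. ,  15. ,  90. ])), (0.31, array([217.2, 182. ,  51.4,  66.3,  77. ]))]
  tri [0.4992 0.1807 0.051 ]
dish top [(0.76, array([309.5, 219.5,  47. ,  47. ,  90. ]))]
dish side []
tip_board top [(0.83, array([192.1, 211.6,  88.8,  67.1,   1.6]))]
tip_board side [(0.55, array([217.6, 181.9,  52.9,  66.2,  76. ]))]
  tri [0.4976 0.1516 0.0486]
tip_stand top [(0.69, array([172. , 211.5,  79. , 130. ,  90. ]))]
tip_stand side [(0.61, array([214.3, 178.5,  95.2,  76.7,  74.2]))]
  tri [0.501  0.2067 0.0156]
handle_bar top [(0.79, array([192. , 210.5,  65. ,  88. ,  90. ]))]
handle_bar side [(0.9, array([217.1, 181.5,  53.8,  65.1,  75.5])), (0.7, array([214.8, 178.5,  94.4,  77.8,  75.1]))]
  tri [0.4983 0.1519 0.05  ]
ball_a_center top [(0.38, array([221. , 231.5,   5. ,   6. ,  90. ]))]
ball_a_center side [(0.71, array([213., 179.,   4.,   0., 180.]))]
  tri [0.4584 0.0742 0.1285]
tip_board ((0.4987376928329468, 0.15053296089172363), (0.2142103761434555, 0.16252818703651428), 89.53145599365234)
tip_stand ((0.49720466136932373, 0.19742059707641602), (0.3092808425426483, 0.1914825588464737), 89.57683563232422)
```

```bash
python3 -m jog '0 0 0 0 0 0.18 87;0 0 0 0 0 0.18 87'
```

```text
time_s: 2.05
position: [0.2113, -0.5882, 0.2446]
tcp_rot: [[1.0, -0.021, 0.0], [-0.021, -1.0, -0.0], [0.0, 0.0, -1.0]]
force: [0.8, 0.7, 0.1]
opening: 1.001
grasp_force: 0.0
```

```bash
python3 -m jog '22.5 -53 0 0 0 0 60;22.5 -53 0 0 0 0 60;22.5 -53 0 0 0 0 60;22.5 -53 0 0 0 0 60;22.5 -53 0 0 0 0 60;22.5 -53 0 0 0 0 60;22.5 -53 0 0 0 0 60;22.5 -53 0 0 0 0 60;22.5 -53 0 0 0 0 45;22.5 -53 0 0 0 0 45;22.5 -53 20 0 0 0 45;22.5 -53 25 0 0 0 45'
python3 -m jog '0 0 0 0 0 0 45;0 0 0 0 0 0 45'
python3 - <<'E'
from h import *
np.set_printoptions(precision=4,suppress=True)
s=read_state();print(s['time_s'],s['position'])
c=shot('wrist','w1')
for t in ['handle_bar','cast_ring','board_middle','ball_a_center','board_hinge']:
    for r in place_of('wrist',t)[:2]: print(t,r['at'],round(r['conf'],2),px(c,r['at']))
for y in (.034,.044,.054): print(px(c,[.45,y,.094]),px(c,[.54,y,.094]))
E
```

```text
time_s: 3.55
position: [0.4924, 0.0451, 0.2]
tcp_rot: [[1.0, -0.015, 0.003], [-0.015, -1.0, -0.001], [0.003, 0.001, -1.0]]
force: [0.6, -1.0, -0.0]
opening: 0.516
grasp_force: 0.0
time_s: 3.8
position: [0.4906, 0.0433, 0.1997]
tcp_rot: [[1.0, -0.014, -0.0], [-0.014, -1.0, -0.0], [-0.0, 0.0, -1.0]]
force: [0.4, -0.9, -1.5]
opening: 0.521
grasp_force: 0.0
3.8 [0.4906 0.0433 0.1997]
handle_bar [0.4948, 0.0485, 0.0973] 0.7 [248.3 196.1]
cast_ring [0.5011, 0.1773, 0.0491] 0.98 [ 99.8 175.6]
board_middle [0.4948, 0.1562, 0.0512] 0.91 [124.2 182.9]
board_middle [0.5453, 0.0805, 0.0582] 0.68 [208.  122.6]
ball_a_center [0.4968, 0.1764, 0.001] 0.52 [121.9 169.1]
ball_a_center [0.4458, 0.0794, 0.0554] 0.46 [215.3 236.4]
board_hinge [0.497, 0.2411, 0.0482] 0.58 [ 27.6 180.9]
[268.1 250. ] [267.8 133.1]
[255.2 250.2] [253.6 133.3]
[242.4 250.4] [239.4 133.5]
```

View pics/w1.png

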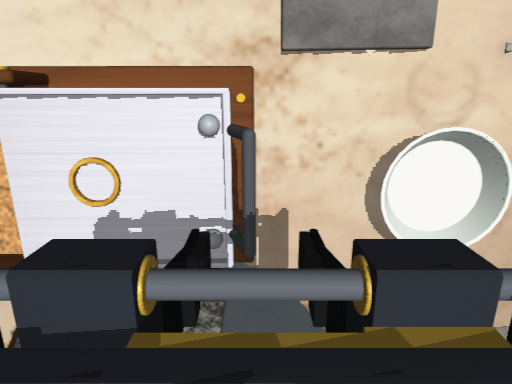

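The wrist view shows the bar at column 249, rows 130–258. That puts it at x≈0.494, y≈0.048, z≈0.094, which agrees with the other views. I'll descend and grip.

```bash
python3 -m jog '4 -4 30 0 0 0 40;0 0 35 0 0 0 40;0 0 25 0 0 0 40;0 0 12 0 0 0 40;0 0 0 0 0 0 0;0 0 0 0 0 0 0;0 0 0 0 0 0 0;0 0 0 0 0 0 0;0 0 0 0 0 0 0'
python3 -c "
from h import *
s=read_state();print(s['opening']*87,s['position'],s['force'],s['grasp_force'])
y=s['position'][1]; z=s['position'][2]-.003
hy,hz=.2415,.05
import math
r=math.hypot(hy-y,z-hz);a0=math.atan2(z-hz,hy-y);print(r,a0)
for q in (.05,.1,.15,.2,.25,.3,.35,.4):print(q,round((-r*math.cos(a0+q)+hy-y)*1e3,1),round((r*math.sin(a0+q)-z+hz)*1e3,1))
"
```

```text
time_s: 5.22
position: [0.4954, 0.0472, 0.0983]
tcp_rot: [[1.0, -0.015, 0.001], [-0.015, -1.0, -0.0], [0.001, 0.0, -1.0]]
force: [0.2, -0.7, 4.5]
opening: 0.105
grasp_force: 30.0
9.135564727930078 [0.49535919 0.04717349 0.09834703] [ 0.24226932 -0.74402981  4.5427489 ] 30.00098705291748
0.1995473528513821 0.22925229604288985
0.05 2.5 9.7
0.1 5.5 19.2
0.15 9.0 28.5
0.2 12.9 37.7
0.25 17.3 46.7
0.3 22.1 55.4
0.35 27.3 63.9
0.4 33.0 72.1
```

```bash
python3 -m jog '0 -1 -5 0 0 0 0;0 -1.5 -5 0 0 0 0;0 -3 -9.5 0 0 0 0;0 -3.5 -9 0 0 0 0;0 -4 -9 0 0 0 0;0 -4.5 -9 0 0 0 0;0 -5 -9 0 0 0 0;0 0 0 0 0 0 0;0 0 0 0 0 0 0;0 0 0 0 0 0 0;0 0 0 0 0 0 0'
python3 - <<'E'
from h import *
t=shot('top','t2');s=shot('side','s2')
cv2.imwrite('pics/c2.png',np.hstack([cv2.resize(t['color'][150:280,90:260],None,fx=2.3,fy=2.3),cv2.resize(s['color'][110:240,150:280],None,fx=2.3,fy=2.3)])[:,:,::-1])
for n in('top','side'):
  for k in('cast_ring','ball_a_center','handle_bar'):print(n,k,[(np.round(r['at'],3),round(r['conf'],2)) for r in place_of(n,k)[:3]])
print(read_state()['time_s'],read_state()['position'])
E
```

```text
time_s: 6.6
position: [0.4956, 0.0684, 0.1543]
tcp_rot: [[1.0, -0.014, 0.001], [-0.014, -1.0, -0.003], [0.001, 0.003, -1.0]]
force: [0.1, -9.0, 2.5]
opening: 0.106
grasp_force: 30.0
top cast_ring []
top ball_a_center [(array([0.446, 0.328, 0.019]), 0.37)]
top handle_bar []
side cast_ring [(array([0.498, 0.182, 0.072]), 0.43)]
side ball_a_center [(array([0.448, 0.325, 0.023]), 0.48)]
side handle_bar [(array([0.491, 0.07 , 0.144]), 0.64)]
7.0 [0.49562056 0.06836073 0.15435476]
```

View pics/c2.png

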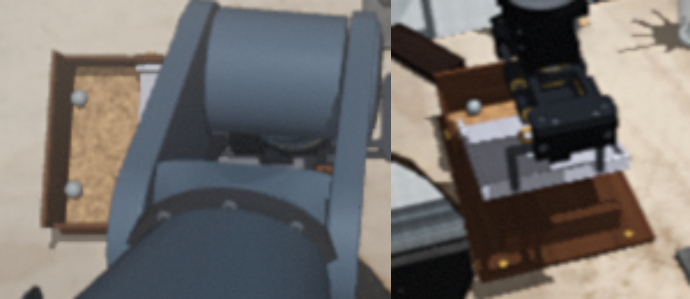

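Both balls are in the trough, at (78,98) and (73,188) in the left crop, and the network still places the ring on the board. I'll lower the board back along the same arc.

```bash
python3 -m jog '0 2.5 4.5 0 0 0 0;0 2.5 4.5 0 0 0 0;0 4.5 9 0 0 0 0;0 4 9 0 0 0 0;0 3.5 9 0 0 0 0;0 3 9.5 0 0 0 0;0 1.5 5 0 0 0 0;0 1 4.5 0 0 0 0;0 0 1 0 0 0 0;0 0 0 0 0 0 0'
```

```text
time_s: 8.25
position: [0.4953, 0.0472, 0.0984]
tcp_rot: [[1.0, -0.015, 0.001], [-0.015, -1.0, -0.001], [0.001, 0.001, -1.0]]
force: [-0.7, -4.4, 9.5]
opening: 0.1
grasp_force: 30.0
```

```bash
python3 -m jog '0 0 0 0 0 0 40;0 0 0 0 0 0 40;0 0 0 0 0 0 40;0 0 0 0 0 0 40;0 0 -20 0 0 0 40;0 0 -35 0 0 0 60;0 0 -45 0 0 0 70;0 0 0 0 0 0 70;0 0 0 0 0 0 70'
cat > m.py <<'E'
from h import *
np.set_printoptions(precision=4,suppress=True)
import pickle,sys
tag=sys.argv[1]
c=shot('wrist',tag); s=read_state(); print(s['position'],s['time_s'])
out={}
for t in ('cast_ring','dish','handle_bar'):
    for r in place_of('wrist',t)[:1]: print(t,r['at'],r['conf'])
    for r in trace('wrist',t)[:1]:
        k=max(cv2.findContours(r['pixels'].astype(np.uint8),0,2)[0],key=cv2.contourArea)
        e=cv2.fitEllipse(k) if t!='handle_bar' else cv2.minAreaRect(k); print(e); out[t]=e[0]
pickle.dump((c,out),open(tag+'.pkl','wb'))
E
python3 m.py w3
```

```text
time_s: 9.38
position: [0.4942, 0.0475, 0.1967]
tcp_rot: [[1.0, -0.015, -0.001], [-0.015, -1.0, 0.0], [-0.001, -0.0, -1.0]]
force: [-0.2, 0.1, -1.0]
opening: 0.774
grasp_force: 0.0
[0.4939 0.0475 0.1962] 9.425
cast_ring [0.499, 0.1787, 0.05] 0.57
((98.82475280761719, 186.4473419189453), (47.23060607910156, 52.79684066772461), 117.73516845703125)
dish [0.4735, -0.1314, -0.0021] 0.61
((453.1523742675781, 193.0032196044922), (117.41061401367188, 139.2754364013672), 58.922637939453125)
handle_bar [0.4932, 0.0457, 0.0935] 0.85
((131.0, 178.0), (180.0, 262.0), 90.0)
```

```bash
python3 -m jog '0 -50 0 0 0 0 70;0 -40 0 0 0 0 70;0 0 0 0 0 0 70;0 0 0 0 0 0 70'; python3 m.py w4; python3 -c "
from h import *;import pickle
a=pickle.load(open('w3.pkl','rb'));b=pickle.load(open('w4.pkl','rb'))
for k in a[1]:
  if k in b[1]: print(k,tri([a[0],b[0]],[a[1][k],b[1][k]]))
"
```

```text
time_s: 10.22
position: [0.4961, 0.1371, 0.1968]
tcp_rot: [[1.0, -0.015, -0.001], [-0.015, -1.0, -0.0], [-0.001, 0.001, -1.0]]
force: [-1.2, -1.5, -0.4]
opening: 0.807
grasp_force: 0.0
[0.4962 0.1367 0.1969] 10.275
((205.0495147705078, 186.98265075683594), (49.188846588134766, 51.431007385253906), 123.83472442626953)
((518.0291137695312, 193.55935668945312), (78.84528350830078, 99.52185821533203), 22.81079864501953)
handle_bar [0.4973, 0.0477, 0.0967] 0.92
((246.5, 178.5), (179.0, 287.0), 90.0)
cast_ring [0.49742149 0.17947771 0.05558701]
dish [ 0.43676473 -0.22330191 -0.11804479]
handle_bar [0.50914329 0.14385061 0.07641999]
```

View pics/w4.png

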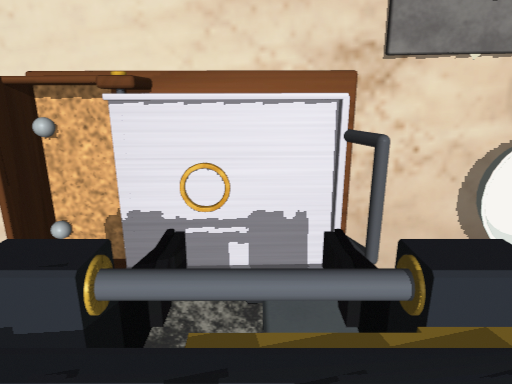

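The ring is still on the board at (205,187), both balls are in the trough at (43,127) and (61,229), and the board is down. Triangulation puts the ring at (0.4975, 0.1795, 0.055), which fits its expected height. I'll descend on it with 70 mm open.

```bash
python3 -m jog '2 -43 20 0 0 0 70;0 0 45 0 0 0 70;0 0 35 0 0 0 70;0 0 15 0 0 0 70;0 0 6 0 0 0 70;0 0 0 0 0 0 70'
```

```text
time_s: 11.32
position: [0.4995, 0.1802, 0.0767]
tcp_rot: [[1.0, -0.016, 0.001], [-0.016, -1.0, 0.0], [0.001, -0.0, -1.0]]
force: [-1.3, 0.4, -0.4]
opening: 0.803
grasp_force: 0.0
```

```bash
python3 -m jog '0 0 1 0 0 0 30;0 0 0 0 0 0 30;0 0 0 0 0 0 30;0 0 0 0 0 0 30;0 0 0 0 0 0 30;0 0 0 0 0 0 30'
```

```text
time_s: 12.08
position: [0.4991, 0.1804, 0.0755]
tcp_rot: [[1.0, -0.015, 0.001], [-0.015, -1.0, 0.0], [0.001, -0.0, -1.0]]
force: [-1.3, 0.5, 3.8]
opening: 0.452
grasp_force: 30.0
```

```bash
python3 -m jog '0 0 -10 0 0 0 30;0 0 -30 0 0 0 30;0 0 -40 0 0 0 30;0 0 -40 0 0 0 30;0 0 0 0 0 0 30;0 0 0 0 0 0 30'; python3 m.py w5
```

```text
time_s: 12.82
position: [0.4982, 0.1802, 0.1949]
tcp_rot: [[1.0, -0.015, -0.001], [-0.015, -1.0, -0.0], [-0.001, 0.0, -1.0]]
force: [-0.7, -0.5, -0.1]
opening: 0.452
grasp_force: 30.0
[0.4979 0.1801 0.1942] 12.875
((254.3141632080078, 247.11622619628906), (66.74711608886719, 73.068603515625), 84.51067352294922)
handle_bar [0.4963, 0.047, 0.0938] 0.96
((305.2513427734375, 178.64427185058594), (294.635009765625, 171.8572235107422), 0.7571689486503601)
```

View pics/w5.png

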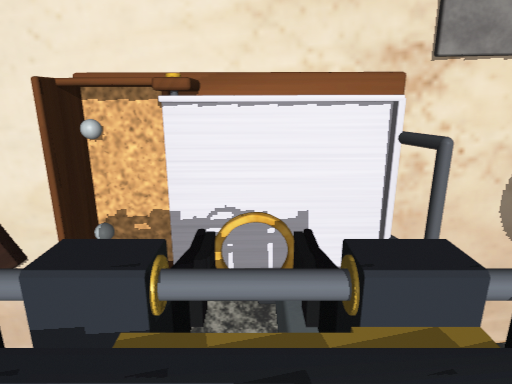

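The ring is held and level at about (254,247). I'll check its offset from the tool and locate the dish.

```bash
python3 -c "
from h import *;import pickle
c,o=pickle.load(open('w5.pkl','rb'))
O,d=ray(c,o['cast_ring'])
for z in(.17,.174,.178):print(O+d*(z-O[2])/d[2])
for X in ([.498,.18,.174],[.498,.2015,.174],[.498,.1585,.174]):print(px(c,X))
for n in('top','side'):
  capture(n);print(n,[(np.round(r['at'],4),r['conf']) for r in place_of(n,'dish')[:2]])
"
```

```text
[0.49713699 0.18126003 0.17      ]
[0.49897144 0.18123834 0.174     ]
[0.5008059  0.18121665 0.178     ]
[256.8 248.8]
[214.6 249.4]
[299.  248.3]
top [(array([ 0.4756, -0.1335,  0.0014]), 0.63), (array([0.4993, 0.1607, 0.0495]), 0.36)]
side []
```

```bash
python3 -m jog '-3 52.5 0 0 0 0 30;-3 52.5 0 0 0 0 30;-3 52.5 0 0 0 0 30;-3 52.5 0 0 0 0 30;-3 52.5 0 0 0 0 30;-3 52.5 0 0 0 0 30;0 0 0 0 0 0 30;0 0 0 0 0 0 30;0 0 0 0 0 0 30'; python3 m.py w6; python3 -c "
from h import *;import pickle
c,o=pickle.load(open('w6.pkl','rb'))
print(px(c,[.475,-.135,.005]));print([px(c,[.475+.062*np.cos(a),-.135+.062*np.sin(a),.028]) for a in np.arange(4)*np.pi/2])"
```

```text
time_s: 14.5
position: [0.4759, -0.133, 0.1951]
tcp_rot: [[1.0, -0.014, -0.001], [-0.014, -1.0, 0.001], [-0.001, -0.001, -1.0]]
force: [-0.1, -0.2, 0.2]
opening: 0.452
grasp_force: 30.0
[ 0.476  -0.133   0.1951] 14.55
((254.94247436523438, 247.11488342285156), (67.03694915771484, 73.72167205810547), 81.61430358886719)
dish [0.4758, -0.1337, -0.0028] 0.81
((259.3716125488281, 171.5193328857422), (113.98517608642578, 138.74386596679688), 92.09236145019531)
handle_bar [0.4941, 0.049, 0.0969] 0.74
((21.0, 163.5), (187.0, 42.0), 90.0)
[257.4 175.9]
[array([256.9, 112.1]), array([190. , 182.4]), array([258.2, 243.9]), array([325.3, 180.7])]
```

View pics/w6.png

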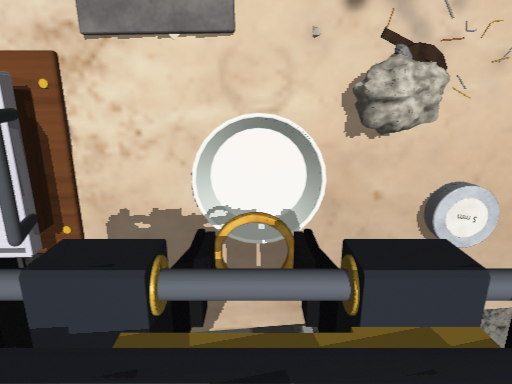

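The dish rim spans columns 192–326 with its top at row 113, matching the projection of centre (0.475, -0.135). The ring is still held level. I'll lower it into the dish.

```bash
python3 -m jog '-1 2 30 0 0 0 30;0 0 40 0 0 0 30;0 0 40 0 0 0 30;0 0 30 0 0 0 30;0 0 14 0 0 0 30;0 0 6 0 0 0 30;0 0 2 0 0 0 30;0 0 0 0 0 0 30;0 0 0 0 0 0 30'
```

```text
time_s: 15.98
position: [0.4755, -0.1366, 0.0339]
tcp_rot: [[1.0, -0.015, 0.001], [-0.015, -1.0, -0.001], [0.001, 0.001, -1.0]]
force: [0.1, -0.1, -0.4]
opening: 0.452
grasp_force: 30.0
```

```bash
python3 -m jog '0 0 2 0 0 0 30;0 0 1 0 0 0 30;0 0 0 0 0 0 30;0 0 0 0 0 0 30'
```

```text
time_s: 16.48
position: [0.475, -0.1364, 0.0301]
tcp_rot: [[1.0, -0.015, -0.0], [-0.015, -1.0, 0.0], [-0.0, -0.0, -1.0]]
force: [0.5, -0.3, 0.1]
opening: 0.45
grasp_force: 30.0
```

Next I'll release, let it settle, and lift away.

```bash
python3 -m jog '0 0 0 0 0 0 52;0 0 0 0 0 0 52;0 0 0 0 0 0 52;0 0 0 0 0 0 52;0 0 -15 0 0 0 52;0 0 -40 0 0 0 52;0 0 -50 0 0 0 52;-20 0 -40 0 0 0 52;-20 0 0 0 0 0 52;0 0 0 0 0 0 52;0 0 0 0 0 0 52'; python3 - <<'E'
from h import *
w=shot('wrist','w7');s=shot('side','s7')
cv2.imwrite('pics/c7.png',np.hstack([w['color'][60:300,100:420],cv2.resize(s['color'][120:320,150:350],(320,240))])[:,:,::-1])
E
```

```text
time_s: 17.85
position: [0.4357, -0.136, 0.1754]
tcp_rot: [[1.0, -0.015, 0.001], [-0.015, -1.0, -0.0], [0.001, 0.0, -1.0]]
force: [0.3, -0.1, 0.1]
opening: 0.599
grasp_force: 0.0
```

View pics/c7.png

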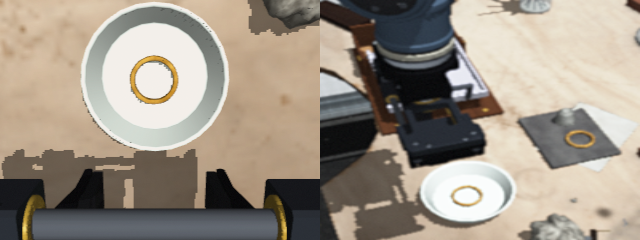

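The ring lies flat in the dish at (154,79) in the wrist crop. The spare ring is still on its slate at (580,138) in the side crop, and the gripper is clear.

```bash
python3 -c "
from rig import *
print(hand_in())"
```

```text
the job is handed in; nothing more can be done
None
```

The job is handed in at about 18 s of the 51 s limit: both balls are in the trough, the board is back on its rest, the cast ring lies flat in the white dish, and the spare ring is still on its slate.

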